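Open a used sandwich press for its sale photo

TASK

Take the sale photo of the used sandwich press with its lid open. Without gripping anything, push up the lip at the front of the lid with your fingertips and flip the lid back, smoothly and without flinging it, until it has tipped over and stays open by its own weight; then press the red shutter button fully down with a fingertip and let go. Do not lift or shove the press, and leave everything else where it is.

Things in the scene. Friction and masses are not known exactly. Their poses are not given: they have to be found in the camera images.
- press: white sandwich press, loose on its rubber feet, about 2.7 kg with its lid. Base 180 mm deep (its x) x 230 mm wide (its y), 48 mm high; shut, the lid's flat top is 86 mm above the table. Origin: centre of the underside, on the table. Its x axis points from the front (lip side, towards the robot) to the hinge side at the back, z up; the front face of the base is at x = -90 mm.
- lid (a joint): angle of the press's lid, rad: 0 shut, grows as the front edge swings up and back, stop at 1.9. The lid turns freely (no spring or latch; about 0.22 to 0.45 kg, centre of mass about 95 mm from the hinge and 18 mm above the hinge plane when shut): let go below about 1.38 rad it falls shut, beyond that it falls open against the stop and stays there.
- lid_hinge (a point): middle of the lid's hinge line, at the back of the press, 52 mm above the table and 90 mm behind the press's origin. The point turns with the lid; its y axis is the hinge axis. In its frame (x back, z up when shut) the lid is a slab from x = -180 to 0 mm, y = -115 to 115 mm, z = 1 to 34 mm.
- lip_edge (a point): middle of the lower outer edge of the black lift lip, a rigid plate 110 mm wide (y) and 10 mm thick that sticks out of the lid's front face and slopes up at 45 degrees towards the robot: its outer lower edge is 34 mm out from the face and 96 mm above the table when shut, its underside meets the front face about 62 mm above the table. The space under it down to the table is free. The point turns with the lid and lies at about x = -214, z = 44 mm in the lid_hinge frame.
- shutter (a joint): travel of the shutter button, m: 0 up, 0.006 fully down (a spring returns it; about 4 N holds it fully down); counts as pressed beyond 0.0045.
- shutter_top (a point): centre of the top face of the red round push button (36 mm across) of the photo stand; it stands in a fixed low black housing on the table, left or right of the press, and is pushed straight down.
- jar: amber screw jar with a steel lid, 60 mm across, 85 mm high, stands on the opposite side of the press from the button; origin at the centre of its underside. Leave it.
- driver: screwdriver with a green handle, 170 mm long, lying along its x axis beside the press on its left (+y) side. Leave it.
- tape: yellow tape roll lying flat, 90 mm across, 24 mm high, behind the press. Origin: centre of its underside. Leave it.
- mug: blue mug, 80 mm across, 90 mm high, behind the press. Origin: centre of its underside. Leave it.
- cleaner: clear cleaner bottle with a red cap, 64 mm across, 170 mm high, behind the press on its right. Origin: centre of its underside. Leave it.
- stove_knob: loose black stove knob, 48 mm across, 26 mm high, behind the press. Origin: centre of its underside. Leave it.
Things that resemble listed ones, but are neither listed nor needed, are in the scene too. Leave any white look-alike of the part that bears shutter alone.

How it is judged:
By the outcome, as a careful person would: the job done as asked, in the order asked, and still so for the second after the job is handed in, with the robot touching nothing.
It also fails if it takes over 51 s, if anything falls off the work surface, if the arm or the gripper's body presses on something with over 40 N, if the wrist force passes 120 N, or if a joint passes its speed limit or range.

ROBOT

A 6-joint arm with a two-finger parallel gripper is mounted at the origin on the work surface. World frame = base frame: x ahead of the robot, y to its left, z up, the work surface at z = 0. Lengths are in m, angles in rad, forces in N, time in s.
With the tool pointing down it reaches from about 0.15 to 0.775 m from the base axis. Payload 6.1 kg.
Tool frame: the origin (TCP) lies between the finger pads; the fingertips stand arm.tip_reach ahead of it and the grasp point (between the pads) lies 6 mm ahead of it (arm.tip_reach is the distance from the TCP to the fingertips, in m); z points along the fingers, y is the direction in which the jaws open and shut (so a half turn about z gives the same grasp; the last joint's range is limited). The gripper opens to 85 mm and grips with 20 to 120 N. Pads are 22 mm wide; open, the fingers measure 114 mm over their backs; the gripper's body (76 mm by 85 mm) begins 54 mm behind the grasp point. The pads swing forward as they close: fully open they stand 13 mm farther back than shut.
Start: joints at [-1.205, 0.126, -0.04, 1.405, 0, 1.571], TCP at [0.188, -0.49, 0.256] pointing down, gripper open.
Joint ranges: [-2.72, 2.72], [-0.95, 1.95], [-1.27, 1.35], [-1.78, 2.02], [-1.46, 1.47], [-3.14, 3.14]. Speed limits (rad/s): [2.39, 2.39, 3.01, 3.14, 3.14, 3.14].

INTERFACE

Orientations are given as a unit quaternion [w, x, y, z].
In Python, from cell import arm gives the robot as it stands. The module is installed in compiled form; this text tells all that it offers.
- The arm moves only by the shell command python3 -m creep 'ROWS' [FORCE]. ROWS is JSON, a list of rows, each a list of 7 numbers: the shift along the tool's x, y, z in cm, then the turn, a rotation vector about the tool's x, y, z in degrees, then the finger opening in cm, from 0 to 8.54. In form: [[x, y, z, rx, ry, rz, gripper], ...]. A call has exactly 8 rows; each row shifts and turns the pose as measured when the row begins, along the tool's axes as they then stand; what a row does not reach is not made up. A row lasts 1/12 s, in which the tool goes at most 41.7 mm and 7.16 degrees, less where a joint would pass 70% of its speed; a pose out of reach is approached as far as the arm can. A call with a gripper value outside its range is refused whole. The fingers move at their own pace and stop on an object; FORCE is the grip in N (left out, the last holds). Time passes only in rows, so rows that do not move let the fingers close, or fill a call up. It gives the time, the measured TCP pose, the force and the opening at its end, in the units of the state.
- arm.read_state(): the state, without advancing time (a new reading comes with each control period).
- arm.capture(name): name is "scene" or "top" or "wrist"; returns (picture, depth): 420x560x3 uint8, red, green, blue; 420x560 float32, m along the optical axis (not along the pixel's ray), 0 where there is no reading.
- arm.camera_model(name): a dict with "camera_matrix" (3x3 intrinsics, pixels), "k1" (the pictures are not rectified: a ray, as slopes to the right and down, at radius r is drawn at 1 + k1 r^2 times it, then the intrinsics apply), "R" (3x3) and "t" (3): a world point X has camera coordinates R X + t; the wrist camera has in their place "tool_from_camera" (4x4, takes a point from camera to tool coordinates, whose origin is the TCP and whose axes are the flange's). Camera axes: x right, y down, z forward; pixel columns grow to the right and rows downward; lengths in m; the calibration is good to about 2 mm. A picture is of the moment at which its call begins: read the wrist's pose just before it. camera_model takes no time and is no camera call.
- arm.finish_job(): hands the job in, once; it reports no verdict.
The state is a dict: "clock": time; "qpos": joint angles; "joint_vel": joint speeds; "joint_torque": joint torques, N m; "eef_pos": TCP position; "tcp_rot": TCP orientation; "force": force on the tool from outside, world axes, zero at the start; "ft_torque": the same for the moment, N m; "gripper_width": finger opening in m.
Only numpy, scipy, OpenCV 4.12 (cv2) and the standard library are available. Lean on these libraries where they do the work, as an engineer would, in place of code of your own. Each camera call takes 0.05 s, during which the arm holds its last target.

## Working session

There is one attempt and no reset: what is moved stays moved. The work goes in short steps, Python scripts to look and compute and a shell command to move; the robot and the scene stay as the last step left them, time stands still between calls to the robot, and variables do not carry over. Pictures are saved under pics/ and viewed, and the job is handed in when it is done.

```bash
ls; mkdir -p pics; python3 - <<'E'
from cell import arm
import numpy as np, cv2
s=arm.read_state()
print({k:np.round(v,3) for k,v in s.items()}, arm.tip_reach)
for n in ["scene","top","wrist"]:
    m=arm.camera_model(n); print(n,m)
    p,d=arm.capture(n); cv2.imwrite(f"pics/{n}0.png",p[:,:,::-1]); np.savez(f"pics/{n}0.npz",p=p,d=d)
E
```

```text
pics
{'clock': np.float64(0.0), 'qpos': array([-1.205,  0.126, -0.041,  1.405,  0.   ,  1.571]), 'joint_vel': array([ 0.001, -0.002,  0.001, -0.   , -0.002,  0.001]), 'joint_torque': array([ 1.0000e-03, -4.3591e+01,  3.5292e+01,  1.7000e-02,  0.0000e+00,
       -0.0000e+00]), 'eef_pos': array([ 0.188, -0.49 ,  0.256]), 'tcp_rot': array([-0.001,  0.983,  0.182, -0.   ]), 'force': array([-0.734, -0.628,  0.345]), 'ft_torque': array([-0.029, -0.02 ,  0.012]), 'gripper_width': np.float64(0.085)} 0.025
scene {'camera_matrix': array([[405.44884057,   0.        , 283.7158894 ],
       [  0.        , 405.44884057, 210.74489378],
       [  0.        ,   0.        ,   1.        ]]), 'k1': -0.09820527964717185, 'R': array([[ 0.35157471,  0.93593872, -0.02034519],
       [ 0.50494383, -0.20788705, -0.83774382],
       [-0.78830638,  0.28425636, -0.54568432]]), 't': array([-0.18958715, -0.2263668 ,  1.47448458])}
top {'camera_matrix': array([[520.71299782,   0.        , 275.07471824],
       [  0.        , 520.71299782, 209.03514332],
       [  0.        ,   0.        ,   1.        ]]), 'k1': 0.03273429302640218, 'R': array([[-0.02459354, -0.99968107, -0.00573748],
       [-0.98196357,  0.02523309, -0.18737887],
       [ 0.18746389,  0.00102569, -0.98227096]]), 't': array([-0.02865476,  0.60063487,  1.35234469])}
wrist {'camera_matrix': array([[290.18950674,   0.        , 276.4292811 ],
       [  0.        , 290.18950674, 215.09985058],
       [  0.        ,   0.        ,   1.        ]]), 'k1': -0.007729249470836819, 'tool_from_camera': array([[ 1.21783388e-04, -9.46080982e-01, -3.23930179e-01,
         8.40124840e-02],
       [ 9.99999989e-01,  8.90903413e-05,  1.15755530e-04,
         1.09527603e-03],
       [-8.06550553e-05, -3.23930190e-01,  9.46080983e-01,
        -1.17713837e-01],
       [ 0.00000000e+00,  0.00000000e+00,  0.00000000e+00,
         1.00000000e+00]])}
```

View pics/scene0.png

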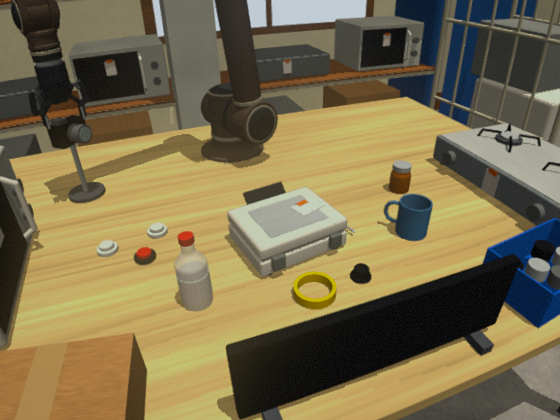

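View pics/top0.png

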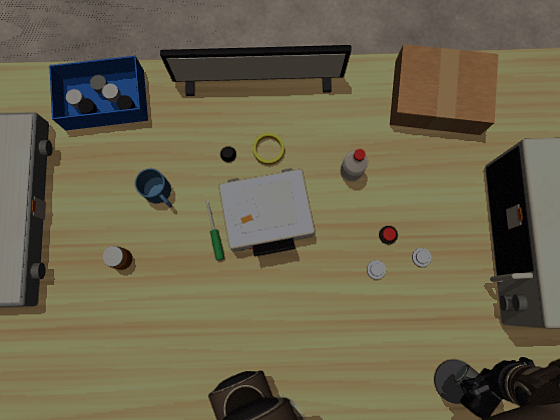

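View pics/wrist0.png

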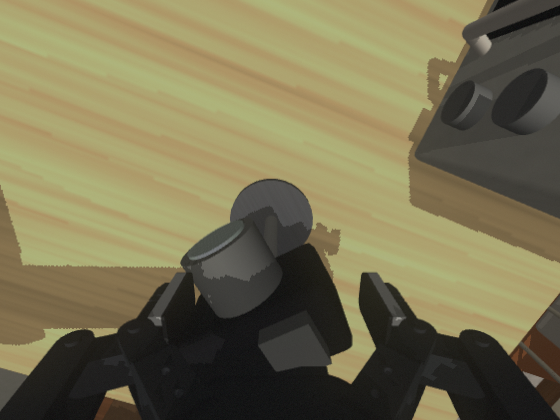

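The top view shows the press at about (267,209), its black lip at (275,247), the red button at (388,234) and two white look-alikes at (376,270) and (422,258). A grey post with a head stands right under the gripper at (455,380). Next I measure these.

```bash
cat > h.py <<'E'
import numpy as np, cv2
from cell import arm
from scipy.spatial.transform import Rotation as Ro
def cam(n,st=None):
    m=arm.camera_model(n)
    if n=="wrist":
        q=st["tcp_rot"]; T=np.eye(4); T[:3,:3]=Ro.from_quat([q[1],q[2],q[3],q[0]]).as_matrix(); T[:3,3]=st["eef_pos"]
        C=T@m["tool_from_camera"]; R=C[:3,:3].T; t=-R@C[:3,3]
    else: R=m["R"];t=m["t"]
    return m["camera_matrix"],m["k1"],np.array(R),np.array(t)
def slopes(c,uv):
    K,k1,R,t=c; uv=np.atleast_2d(np.asarray(uv,float))
    return cv2.undistortPoints(uv.reshape(-1,1,2),K,np.array([k1,0,0,0,0.])).reshape(-1,2)
def ray(c,uv):
    s=slopes(c,uv); R,t=c[2],c[3]
    d=np.c_[s,np.ones(len(s))]@R
    return -R.T@t, d
def onplane(c,uv,z):
    o,d=ray(c,uv); k=(z-o[2])/d[:,2]; return o+d*k[:,None]
def cloud(c,dep):
    h,w=dep.shape; u,v=np.meshgrid(np.arange(w),np.arange(h))
    o,d=ray(c,np.c_[u.ravel(),v.ravel()]); P=o+d*dep.ravel()[:,None]
    P[dep.ravel()<=0]=np.nan
    return P.reshape(h,w,3)
def proj(c,P):
    K,k1,R,t=c; return cv2.projectPoints(np.atleast_2d(P).astype(float),cv2.Rodrigues(R)[0],t,K,np.array([k1,0,0,0,0.]))[0].reshape(-1,2)
def axes(st):
    q=st["tcp_rot"]; return Ro.from_quat([q[1],q[2],q[3],q[0]]).as_matrix()
E
python3 - <<'E'
from h import *
z=np.load("pics/top0.npz"); p,d=z["p"],z["d"]; c=cam("top"); P=cloud(c,d)
hsv=cv2.cvtColor(p,cv2.COLOR_RGB2HSV)
zz=P[...,2]
print("table z",np.nanmedian(zz[300:340,150:400]))
# lid top
m=((zz>.075)&(zz<.095)).astype(np.uint8)
n,l,s,ce=cv2.connectedComponentsWithStats(m)
for i in range(1,n):
    if s[i,4]>1000: print(s[i],ce[i])
i=1+np.argmax([s[k,4] if 200<ce[k][0]<320 and 150<ce[k][1]<260 else 0 for k in range(1,n)])
Q=P[l==i]; r=cv2.minAreaRect((Q[:,:2]*1000).astype(np.float32)); print("lid",r,np.median(Q[:,2]))
# lip dark
mm=(hsv[...,2]<60)&(P[...,2]>.04); mm[:235]=0;mm[262:]=0;mm[:,:240]=0;mm[:,310:]=0
Q=P[mm];print("lip",len(Q),Q.min(0),Q.max(0)); print(cv2.minAreaRect((Q[:,:2]*1000).astype(np.float32)))
# red button
mm=((hsv[...,0]<8)|(hsv[...,0]>172))&(hsv[...,1]>150)&(hsv[...,2]>80); mm[:215]=0;mm[255:]=0;mm[:,:360]=0;mm[:,420:]=0
v,u=np.nonzero(mm);print("btn",len(u),u.mean(),v.mean(),np.nanmedian(P[mm],0),P[mm].min(0),P[mm].max(0)); cv=np.median(zz[mm]);print(onplane(c,[[u.mean(),v.mean()]],cv))
for (a,b) in [(376,270),(422,258),(358,155),(354,165),(228,154),(117,258),(455,380),(400,232)]: print((a,b),P[b,a])
# wrist stand
w=np.load("pics/wrist0.npz"); st=arm.read_state(); cw=cam("wrist",st);W=cloud(cw,w["d"])
for (a,b) in [(272,210),(225,245),(240,290),(260,290),(300,330),(420,260)]: print((a,b),W[b,a],w["d"][b,a])
E
```

```text
table z 0.0004994044311803503
[   0  113   46  195 1187] [ 30.31592249 213.37910699]
[ 219  170   96   83 5938] [266.69131021 210.65392388]
lid ((586.40283203125, -22.636138916015625), (203.4384307861328, 229.97671508789062), 9.218729019165039) 0.08637514341157715
lip 504 [ 0.47159787 -0.13347806  0.04125792] [0.52545605 0.05337633 0.10782488]
((494.6846008300781, -42.55126190185547), (32.70022201538086, 189.2939453125), 9.09222412109375)
btn 132 388.95454545454544 233.62878787878788 [ 0.52911027 -0.35387917  0.02236537] [ 0.51168815 -0.37145135  0.00664826] [ 0.54742249 -0.33692272  0.03121102]
[[ 0.52966776 -0.35400165  0.02236537]]
(376, 270) [ 0.43143295 -0.31252842  0.02224098]
(422, 258) [ 0.46049966 -0.4375324   0.02672958]
(358, 155) [ 0.71225842 -0.25720901  0.16845103]
(354, 165) [ 0.69791016 -0.25234297  0.12659867]
(228, 154) [0.76790976 0.08547824 0.02331743]
(117, 258) [0.47528297 0.37020362 0.08528458]
(455, 380) [ 0.16834316 -0.44084822  0.20121095]
(400, 232) [ 0.53689772 -0.39039077 -0.00256096]
(272, 210) [ 0.15565574 -0.49695575  0.01287096] 0.37881064
(225, 245) [ 0.19145762 -0.45851478  0.22354708] 0.1642339
(240, 290) [ 0.17149092 -0.47514778  0.23106366] 0.16507958
(260, 290) [ 0.17346053 -0.48634967  0.22775167] 0.16890304
(300, 330) [ 0.17233125 -0.5102098   0.24990191] 0.15102907
(420, 260) [ 1.57465162e-01 -7.23166332e-01  7.19040661e-04] 0.41573894
```

```bash
python3 - <<'E'
import cv2
p=cv2.imread("pics/scene0.png"); cv2.imwrite("pics/s_crop.png",cv2.resize(p[140:300,200:400],None,fx=4,fy=4,interpolation=cv2.INTER_CUBIC)[:600,:800])
p=cv2.imread("pics/top0.png"); cv2.imwrite("pics/t_crop.png",cv2.resize(p[130:280,200:400],None,fx=4,fy=4,interpolation=cv2.INTER_CUBIC))
E
```

```text
(no output)
```

View pics/t_crop.png

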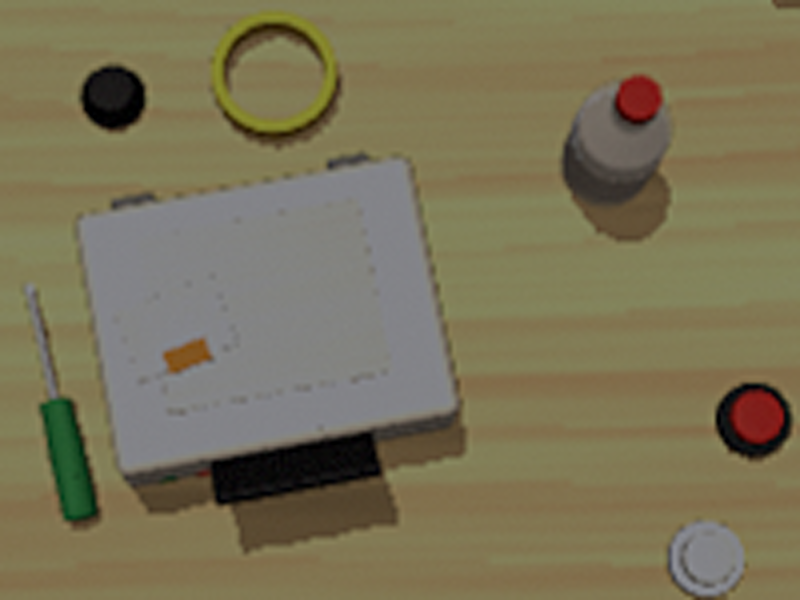

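View pics/s_crop.png

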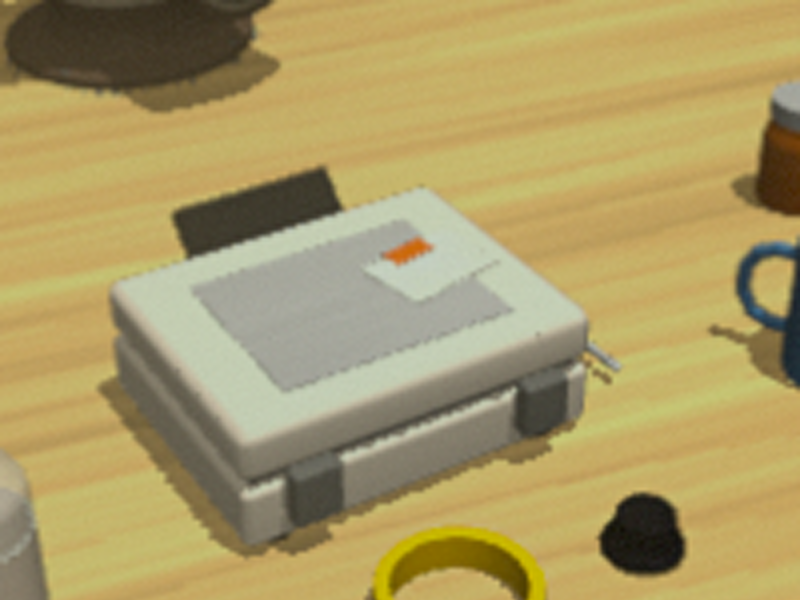

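```bash
python3 - <<'E'
from h import *
z=np.load("pics/top0.npz"); p,d=z["p"],z["d"]; c=cam("top"); P=cloud(c,d)
hsv=cv2.cvtColor(p,cv2.COLOR_RGB2HSV)
# colour-based lid top: low sat, bright
m=((hsv[...,1]<60)&(hsv[...,2]>105)).astype(np.uint8); m[:160]=0;m[255:]=0;m[:,:210]=0;m[:,325:]=0
m=cv2.morphologyEx(m,cv2.MORPH_CLOSE,np.ones((5,5)))
cs,_=cv2.findContours(m,0,2); k=max(cs,key=cv2.contourArea); print(cv2.boundingRect(k))
Q=onplane(c,k.reshape(-1,2),.086)
r=cv2.minAreaRect((Q[:,:2]*1000).astype(np.float32)); print(r)
a=np.deg2rad(9.2);
for a in np.deg2rad([8.5,9,9.5,10]):
    X=np.array([np.cos(a),np.sin(a)]);Y=np.array([-X[1],X[0]])
    print(np.rad2deg(a),[np.percentile(Q[:,:2]@X,[2,98]),np.percentile(Q[:,:2]@Y,[2,98])])
# lip top/outer edge
L=(hsv[...,2]<45).astype(np.uint8); L[:236]=0;L[260:]=0;L[:,:248]=0;L[:,300:]=0
cs,_=cv2.findContours(L,0,2); k=max(cs,key=cv2.contourArea); print(cv2.minAreaRect(k),cv2.boundingRect(k))
B=cv2.boxPoints(cv2.minAreaRect(k)); print(onplane(c,B,.10))
sc=np.load("pics/scene0.npz"); S=cloud(cam("scene"),sc["d"]); q=S.reshape(-1,3); q=q[(q[:,2]>.08)&(q[:,2]<.09)&(abs(q[:,0]-.59)<.14)&(abs(q[:,1]+.03)<.14)]
print("scene lid",cv2.minAreaRect((q[:,:2]*1000).astype(np.float32)),len(q))
q=S.reshape(-1,3);hs=cv2.cvtColor(sc["p"],cv2.COLOR_RGB2HSV).reshape(-1,3)
mm=((hs[:,0]<8)|(hs[:,0]>172))&(hs[:,1]>150)&(abs(q[:,0]-.53)<.05)&(abs(q[:,1]+.354)<.05);print("btn scene",np.median(q[mm],0),np.percentile(q[mm],[5,95],axis=0))
E
```

```text
(219, 169, 95, 79)
((598.4733276367188, -19.495162963867188), (177.5901336669922, 227.82650756835938), 9.221281051635742)
8.5 [array([0.4996902, 0.6784211]), array([-0.22167097,  0.00656756])]
9.0 [array([0.4992336 , 0.67689002]), array([-0.22659337,  0.00109016])]
9.5 [array([0.49833921, 0.67568653]), array([-0.23186253, -0.00425487])]
10.0 [array([0.49655225, 0.67526534]), array([-0.23751934, -0.00893889])]
((273.3282775878906, 246.7509307861328), (11.180171966552734, 41.894927978515625), 79.3803482055664) (252, 238, 43, 18)
[[ 0.49800684  0.0189808   0.1       ]
 [ 0.51541523 -0.08812798  0.1       ]
 [ 0.48670367 -0.09255616  0.1       ]
 [ 0.46943552  0.01412659  0.1       ]]
scene lid ((590.2308959960938, -18.511978149414062), (203.620849609375, 230.34371948242188), 9.031243324279785) 4235
btn scene [ 0.53454741 -0.35009996  0.02275473] [[ 0.51892488 -0.36323728  0.02025881]
 [ 0.54732577 -0.33715492  0.02469538]]
```

The lid rectangle puts the press centre at about (0.598, -0.020), yaw +9.2°. The lip predicted from that is (0.476, -0.040), and I measured (0.478, -0.039), so they agree. The button top is at about (0.531, -0.352, 0.022). First I rise straight up, clear of the stand between the fingers.

```bash
python3 -m creep '[[0,0,-2.5,0,0,0,8.5],[0,0,-2.5,0,0,0,8.5],[0,0,-2.5,0,0,0,8.5],[0,0,-2.5,0,0,0,8.5],[0,0,-1,0,0,7,8.5],[0,0,-1,0,0,7,4],[0,0,0,0,0,7,0],[0,0,0,0,0,7,0]]' 20; cat > st.py <<'E'
from h import *
s=arm.read_state(); A=axes(s)
print("t",round(float(s["clock"]),2),"q",np.round(s["qpos"],3),"tcp",np.round(s["eef_pos"],4),"w",round(float(s["gripper_width"]),3)); print("F",np.round(s["force"],2)); print("axes x,y,z:",np.round(A.T,3).tolist())
yaw=np.deg2rad(9.2);X=np.array([np.cos(yaw),np.sin(yaw)]);Y=np.array([-X[1],X[0]])
d=s["eef_pos"][:2]-[.598,-.0205]
tip=s["eef_pos"]+.025*A[:,2]; dt=tip[:2]-[.598,-.0205]
print("press frame TCP mm",np.round([d@X*1e3,d@Y*1e3,s["eef_pos"][2]*1e3],1),"tip",np.round([dt@X*1e3,dt@Y*1e3,tip[2]*1e3],1))
E
python3 st.py
```

```text
clock: 0.82
eef_pos: [0.1872, -0.4886, 0.3773]
tcp_rot: [-0.005, 0.998, -0.068, -0.002]
force: [-0.5, -0.3, -0.9]
gripper_width: 0.0508
t 0.82 q [-1.205  0.165  0.274  1.69   0.     2.072] tcp [ 0.1872 -0.4886  0.3773] w 0.051
F [-0.47 -0.34 -0.93]
axes x,y,z: [[0.991, -0.135, -0.005], [-0.135, -0.991, -0.009], [-0.004, 0.01, -1.0]]
press frame TCP mm [-480.4 -396.4  377.3] tip [-480.5 -396.2  352.3]
```

```bash
python3 -m creep '[[1,-3.5,0,0,0,-2,0],[1,-3.8,0,0,0,-2,0],[1,-3.8,0,0,0,-2,0],[1,-3.8,0,0,0,-2,0],[1,-3.8,0,0,0,-2,0],[1,-3.8,0,0,0,-2,0],[1,-3.8,0,0,0,-2,0],[1,-3.8,0,0,0,-2,0]]'; cat > tgt.py <<'E'
# usage: tgt.py px py pz pitch : fingertip target in press frame (mm), pitch down deg -> tool-frame shift/turn
import sys
from h import *
px,py,pz,pit=map(float,sys.argv[1:5]); hd=np.deg2rad(9.2); p=np.deg2rad(pit)
X=np.array([np.cos(hd),np.sin(hd),0]);Y=np.array([-X[1],X[0],0]);Z=np.array([0,0,1.])
zt=X*np.cos(p)-Z*np.sin(p); xt=X*np.sin(p)+Z*np.cos(p); G=np.c_[xt,np.cross(zt,xt),zt]
tip=np.array([.598,-.0205,0])+(X*px+Y*py+Z*pz)/1e3
tcp=tip-.025*zt
s=arm.read_state(); A=axes(s)
print("shift cm (current tool)",np.round(A.T@(tcp-s["eef_pos"])*100,2),"turn deg",np.round(Ro.from_matrix(A.T@G).as_rotvec(degrees=True),1),"shift in final axes",np.round(G.T@(tcp-s["eef_pos"])*100,2))
E
python3 st.py; python3 tgt.py -160 -2 90 45
```

```text
clock: 1.48
eef_pos: [0.2726, -0.1855, 0.3743]
tcp_rot: [-0.008, 0.998, 0.068, -0.003]
force: [1.4, 1.0, -0.5]
gripper_width: 0.0002
t 1.48 q [-0.605 -0.197 -0.088  1.695  0.009  2.4  ] tcp [ 0.2726 -0.1855  0.3743] w 0.0
F [ 1.39  1.05 -0.49]
axes x,y,z: [[0.991, 0.136, -0.005], [0.136, -0.991, -0.017], [-0.008, 0.016, -1.0]]
press frame TCP mm [-347.6 -110.8  374.3] tip [-347.7 -110.4  349.3]
shift cm (current tool) [ 16.87 -10.84  26.76] turn deg [-0.4 45.3 -1.7] shift in final axes [ -6.84 -10.88  30.87]
```

```bash
python3 -m creep '[[0,-1.5,0,0,6.5,-0.2,0],[0,-1.5,0,0,6.5,-0.2,0],[0,-1.5,0,0,6.5,-0.2,0],[0,-1.5,0,0,6.5,-0.2,0],[0,-1.5,0,0,6.5,-0.2,0],[0,-1.5,0,0,6.5,-0.2,0],[0,-1.5,0,0,6.5,-0.2,0],[0,-1.5,0,0,2,-0.2,0]]'; 
python3 st.py; python3 tgt.py -185 -2 120 45
```

```text
clock: 2.15
eef_pos: [0.2572, -0.0501, 0.3759]
tcp_rot: [-0.041, 0.904, 0.091, 0.416]
force: [-1.6, 0.6, -0.6]
gripper_width: -0.0001
t 2.15 q [-1.019 -0.783 -0.58   1.391  0.793  2.084] tcp [ 0.2572 -0.0501  0.3759] w -0.0
F [-1.65  0.57 -0.58]
axes x,y,z: [[0.638, 0.13, 0.759], [0.199, -0.98, 0.001], [0.744, 0.15, -0.651]]
press frame TCP mm [-341.2   25.2  375.9] tip [-322.2   26.   359.7]
shift cm (current tool) [-9.16  3.24 25.94] turn deg [-1.6 -4.4  1.6] shift in final axes [-7.05  2.72 26.64]
```

```bash
python3 -m creep '[[-1,0.4,3.2,0,-0.5,0.2,0],[-1,0.4,3.2,0,-0.5,0.2,0],[-1,0.4,3.2,-0.2,-0.5,0.2,0],[-1,0.4,3.2,-0.2,-0.5,0.2,0],[-1,0.4,3.2,-0.2,-0.5,0.2,0],[-1,0.4,3,-0.2,-0.5,0.2,0],[-1,0.4,2,-0.2,-0.5,0.2,0],[-1,0.4,1,-0.2,-0.5,0.2,0]]'; 
python3 st.py; python3 tgt.py -185 -2 120 45
```

```text
clock: 2.82
eef_pos: [0.369, -0.0662, 0.1632]
tcp_rot: [-0.024, 0.919, 0.06, 0.389]
force: [0.3, 0.3, -0.3]
gripper_width: 0.0003
t 2.82 q [-0.476 -0.717 -1.067  0.516  0.42   2.69 ] tcp [ 0.369  -0.0662  0.1632] w 0.0
F [ 0.26  0.3  -0.29]
axes x,y,z: [[0.689, 0.092, 0.718], [0.13, -0.992, 0.003], [0.713, 0.091, -0.696]]
press frame TCP mm [-233.4   -8.5  163.2] tip [-215.4   -9.1  145.8]
shift cm (current tool) [ 0.29 -0.75  3.97] turn deg [ 1.4 -0.9 -1.1] shift in final axes [ 0.37 -0.65  3.98]
```

```bash
python3 -m creep '[[0,0,1,0.2,0,-0.2,0],[0,0,1,0.2,0,-0.2,0],[0,-0.3,1,0.2,-0.2,-0.2,0],[0,-0.2,1,0.2,-0.2,-0.2,0],[0,-0.2,1,0.2,-0.2,-0.2,0],[0,0,1,0.2,-0.2,-0.2,0],[0,0,1,0.2,0,0,0],[0,0,0,0,0,0,0]]'; 
python3 st.py; python3 tgt.py -160 -2 72 45; python3 - <<'E'
from h import *
s=arm.read_state();p,d=arm.capture("wrist"); cv2.imwrite("pics/w1.png",p[:,:,::-1]); p2,d2=arm.capture("scene"); cv2.imwrite("pics/s1.png",p2[:,:,::-1])
np.savez("pics/w1.npz",p=p,d=d)
E
```

```text
clock: 3.48
eef_pos: [0.4143, -0.0485, 0.1021]
tcp_rot: [-0.034, 0.923, 0.075, 0.376]
force: [-1.3, 0.3, -0.8]
gripper_width: -0.0002
t 3.48 q [-0.34  -0.534 -1.143  0.255  0.349  2.768] tcp [ 0.4143 -0.0485  0.1021] w -0.0
F [-1.3   0.29 -0.78]
axes x,y,z: [[0.706, 0.114, 0.699], [0.164, -0.986, -0.005], [0.689, 0.119, -0.715]]
press frame TCP mm [-185.8    1.7  102.1] tip [-168.3    1.9   84.3]
shift cm (current tool) [-0.29  0.38  1.46] turn deg [-0.4  0.6 -0. ] shift in final axes [-0.3   0.37  1.46]
```

View pics/w1.png

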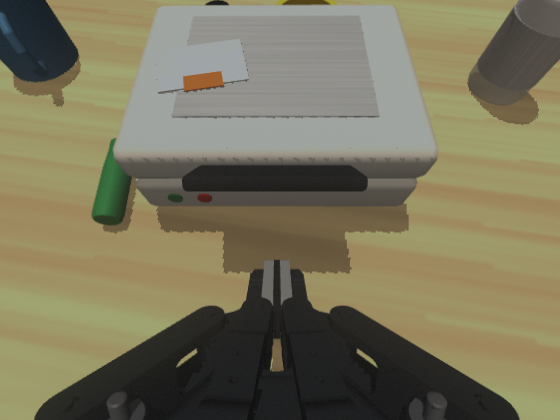

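View pics/s1.png

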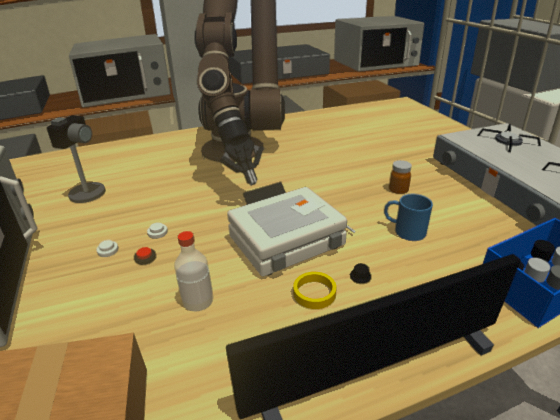

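Wrist view: the black lip spans (183–367, 178) and is centred ahead of the closed fingertips at (277,268). The tool heading matches the press. Next I go down and under the lip.

```bash
python3 -m creep '[[0,0.1,0.8,0,0.1,0,0],[0,0.1,0.8,0,0.1,0,0],[0,0.1,0.8,0,0.1,0,0],[0,0,0.8,0,0.1,0,0],[0,0,0.4,0,0.1,0,0],[0,0,0.2,0,0.1,0,0],[0,0,0,0,0,0,0],[0,0,0,0,0,0,0]]'; 
python3 st.py; python3 tgt.py -113 -2 59 45
```

```text
clock: 4.25
eef_pos: [0.4412, -0.0489, 0.0799]
tcp_rot: [-0.032, 0.92, 0.074, 0.384]
force: [0.1, 0.0, 0.4]
gripper_width: -0.0002
t 4.25 q [-0.309 -0.431 -1.173  0.096  0.329  2.8  ] tcp [ 0.4412 -0.0489  0.0799] w -0.0
F [0.11 0.03 0.42]
axes x,y,z: [[0.694, 0.112, 0.711], [0.161, -0.987, -0.002], [0.702, 0.116, -0.703]]
press frame TCP mm [-159.3   -2.9   79.9] tip [-141.5   -2.9   62.4]
shift cm (current tool) [ 1.78 -0.09  2.27] turn deg [-0.1 -0.3 -0. ] shift in final axes [ 1.8  -0.09  2.26]
```

```bash
python3 -m creep '[[0.2,0,0.7,0,0,0,0],[0.2,0,0.7,0,0,0,0],[0.3,0,0.6,0,0,0,0],[0.3,0,0.3,0,0,0,0],[0.3,0,0.1,0,0,0,0],[0.3,0,0,0,0,0,0],[0,0,0,0,0,0,0],[0,0,0,0,0,0,0]]'; 
python3 st.py; python3 tgt.py -113 -2 59 45; python3 - <<'E'
from h import *
p,d=arm.capture("wrist"); cv2.imwrite("pics/w2.png",p[:,:,::-1])
E
```

```text
clock: 4.92
eef_pos: [0.4728, -0.0439, 0.0752]
tcp_rot: [-0.032, 0.919, 0.074, 0.385]
force: [-0.1, -0.8, -0.2]
gripper_width: -0.0001
t 4.92 q [-0.26  -0.342 -1.148  0.019  0.296  2.838] tcp [ 0.4728 -0.0439  0.0752] w -0.0
F [-0.12 -0.82 -0.21]
axes x,y,z: [[0.693, 0.112, 0.712], [0.161, -0.987, -0.001], [0.703, 0.115, -0.702]]
press frame TCP mm [-127.3   -3.1   75.2] tip [-109.5   -3.1   57.6]
shift cm (current tool) [-0.13 -0.11 -0.34] turn deg [-0.1 -0.4 -0. ] shift in final axes [-0.13 -0.11 -0.34]
```

View pics/w2.png

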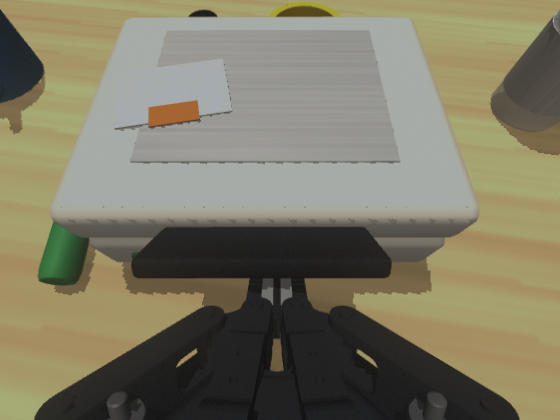

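The fingertips are now under the lip, whose edge is at about (262,265) in the wrist view, with no contact force. Next I compute the arc steps in tool axes.

```bash
cat > arc.py <<'E'
from h import *
s=arm.read_state(); A=axes(s); yaw=np.deg2rad(9.2)
X=np.array([np.cos(yaw),np.sin(yaw),0]);Z=np.array([0,0,1.]);O=np.array([.598,-.0205,0])
K=s["eef_pos"]+.025*A[:,2]+.011*A[:,0]-O; k=np.array([K@X,K@Z])*1e3
K2=k-22*np.array([A[:,0]@X,A[:,0]@Z])
def und(pt): # lid angle at which underside of lip passes through pt, s along plate
    r=pt-[90,52]; R=np.hypot(*r); dn=170/np.sqrt(2)  # plane x+z=-170: n=(-1,-1)/r2 dist 120.2
    a=np.arctan2(r[1],-r[0]); # elevation about hinge
    s_=np.sqrt(max(R*R-dn*dn,0)) # along plate dir (-1,1)/r2 from foot
    a0=np.pi/4+np.arctan2(s_,dn)-np.pi/2  # elevation at theta 0
    foot=10*np.sqrt(2)/2+180/np.sqrt(2)
    return a-a0, s_-foot
for n,q in(("front corner",k),("rear corner",K2)):
    t,sx=und(q); print(n,np.round(q,1),"theta",round(t,3),"s",round(sx,1))
th,sx=und(k); th=max(th,0)
c=np.array([-180-.7071*sx,10+.7071*sx])
P=lambda t:np.array([90,52])+[c[0]*np.cos(t)+c[1]*np.sin(t),-c[0]*np.sin(t)+c[1]*np.cos(t)]
ax=np.array([A[:,0]@X,A[:,0]@Z]);az=np.array([A[:,2]@X,A[:,2]@Z])
for i in range(1,9):
    d=P(th+.2*i)-P(th+.2*(i-1)); print("theta->%.2f"%(th+.2*i),"tool x %.2f z %.2f cm"%(d@ax/10,d@az/10))
print("pitch",np.rad2deg(np.arcsin(-A[2,2])).round(1),"F",s["force"].round(2),"q",s["qpos"].round(2),"t",round(float(s["clock"]),2))
E
python3 arc.py
```

```text
front corner [-101.7   65.6] theta -0.039 s 15.6
rear corner [-117.2   50. ] theta -0.176 s 34.4
theta->0.20 tool x 3.24 z -2.06 cm
theta->0.40 tool x 3.58 z -1.38 cm
theta->0.60 tool x 3.78 z -0.64 cm
theta->0.80 tool x 3.84 z 0.12 cm
theta->1.00 tool x 3.73 z 0.88 cm
theta->1.20 tool x 3.48 z 1.61 cm
theta->1.40 tool x 3.10 z 2.27 cm
theta->1.60 tool x 2.58 z 2.84 cm
pitch 44.5 F [-0.29  0.17  1.12] q [-0.26 -0.34 -1.15  0.02  0.3   2.84] t 4.97
```

```bash
python3 -m creep '[[0.3,0,-0.1,0,0,0,0],[0.3,0,-0.2,0,0,0,0],[0.4,0,-0.3,0,0,0,0],[0.5,0,-0.3,0,0,0,0],[0.6,0,-0.4,0,0,0,0],[0.6,0,-0.4,0,0,0,0],[0.6,0,-0.4,0,0,0,0],[0.6,0,-0.4,0,0,0,0]]'; 
python3 arc.py; python3 - <<'E'
from h import *
p,d=arm.capture("wrist"); cv2.imwrite("pics/w3.png",p[:,:,::-1])
p,d=arm.capture("scene"); cv2.imwrite("pics/s3.png",p[100:320,120:420,::-1])
E
```

```text
clock: 5.63
eef_pos: [0.4805, -0.0423, 0.1224]
tcp_rot: [-0.032, 0.92, 0.073, 0.383]
force: [-0.9, -0.2, -1.6]
gripper_width: 0.0002
front corner [-94.  112.6] theta 0.202 s 17.6
rear corner [-109.5   97. ] theta 0.064 s 31.1
theta->0.40 tool x 3.61 z -1.38 cm
theta->0.60 tool x 3.82 z -0.63 cm
theta->0.80 tool x 3.87 z 0.14 cm
theta->1.00 tool x 3.76 z 0.90 cm
theta->1.20 tool x 3.51 z 1.63 cm
theta->1.40 tool x 3.11 z 2.30 cm
theta->1.60 tool x 2.59 z 2.87 cm
theta->1.80 tool x 1.97 z 3.33 cm
pitch 44.8 F [-0.91 -0.15 -1.6 ] q [-0.25 -0.4  -1.05  0.17  0.29  2.85] t 5.63
```

View pics/w3.png

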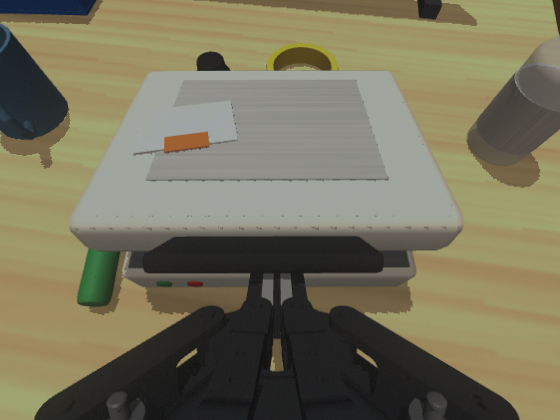

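View pics/s3.png

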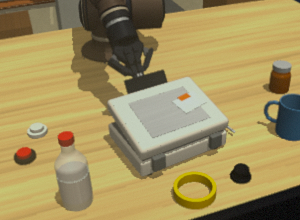

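The lid is lifting: in the wrist view a gap has opened above the base, with the lip resting on the tips at about (263,255). I continue along the arc.

```bash
python3 -m creep '[[0.6,0,-0.3,0,0,0,0],[0.7,0,-0.3,0,0,0,0],[0.7,0,-0.2,0,0,0,0],[0.7,0,-0.2,0,0,0,0],[0.7,0,-0.2,0,0,0,0],[0.7,0,-0.2,0,0,0,0],[0.7,0,-0.1,0,0,0,0],[0.7,0,-0.1,0,0,0,0]]'; 
python3 arc.py
```

```text
clock: 6.4
eef_pos: [0.5095, -0.0376, 0.1775]
tcp_rot: [-0.032, 0.92, 0.073, 0.383]
force: [-3.9, 0.5, 1.8]
gripper_width: -0.0002
front corner [-64.6 167.7] theta 0.529 s 16.7
rear corner [-80.1 152.1] theta 0.401 s 22.1
theta->0.73 tool x 3.85 z -0.15 cm
theta->0.93 tool x 3.81 z 0.61 cm
theta->1.13 tool x 3.61 z 1.36 cm
theta->1.33 tool x 3.27 z 2.05 cm
theta->1.53 tool x 2.79 z 2.66 cm
theta->1.73 tool x 2.21 z 3.16 cm
theta->1.93 tool x 1.54 z 3.53 cm
theta->2.13 tool x 0.81 z 3.77 cm
pitch 44.8 F [-3.87  0.53  1.84] q [-0.21 -0.39 -0.92  0.29  0.26  2.88] t 6.4
```

```bash
python3 -m creep '[[0.7,0,-0.1,0,0,0,0],[0.7,0,-0.1,0,0,0,0],[0.7,0,0,0,0,0,0],[0.7,0,0,0,0,0,0],[0.7,0,0,0,0,0,0],[0.7,0,0,0,0,0,0],[0.7,0,0.1,0,0,0,0],[0.7,0,0.1,0,0,0,0]]'; 
python3 arc.py
```

```text
clock: 7.07
eef_pos: [0.554, -0.0306, 0.2233]
tcp_rot: [-0.032, 0.92, 0.074, 0.384]
force: [-0.3, -0.2, -1.0]
gripper_width: 0.0001
front corner [-19.5 213.5] theta 0.853 s 19.3
rear corner [-35.  197.9] theta 0.753 s 15.4
theta->1.05 tool x 3.73 z 1.13 cm
theta->1.25 tool x 3.43 z 1.85 cm
theta->1.45 tool x 2.99 z 2.50 cm
theta->1.65 tool x 2.44 z 3.04 cm
theta->1.85 tool x 1.78 z 3.46 cm
theta->2.05 tool x 1.06 z 3.75 cm
theta->2.25 tool x 0.29 z 3.88 cm
theta->2.45 tool x -0.48 z 3.87 cm
pitch 44.7 F [-0.26 -0.24 -0.96] q [-0.17 -0.33 -0.78  0.36  0.23  2.91] t 7.07
```

```bash
python3 -m creep '[[0.7,0,0.2,0,0,0,0],[0.7,0,0.2,0,0,0,0],[0.6,0,0.2,0,0,0,0],[0.6,0,0.2,0,0,0,0],[0.6,0,0.3,0,0,0,0],[0.6,0,0.3,0,0,0,0],[0.6,0,0.3,0,0,0,0],[0.5,0,0.3,0,0,0,0]]'; 
python3 arc.py; python3 - <<'E'
from h import *
p,d=arm.capture("scene"); cv2.imwrite("pics/s4.png",cv2.resize(p[60:320,120:440,::-1],None,fx=2,fy=2))
E
```

```text
clock: 7.73
eef_pos: [0.609, -0.0219, 0.2492]
tcp_rot: [-0.032, 0.919, 0.074, 0.386]
force: [-0.9, 0.9, 1.0]
gripper_width: -0.0
front corner [ 36.2 239.6] theta 1.169 s 19.4
rear corner [ 20.8 223.9] theta 1.108 s 6.7
theta->1.37 tool x 3.18 z 2.25 cm
theta->1.57 tool x 2.67 z 2.84 cm
theta->1.77 tool x 2.05 z 3.31 cm
theta->1.97 tool x 1.35 z 3.65 cm
theta->2.17 tool x 0.60 z 3.85 cm
theta->2.37 tool x -0.18 z 3.89 cm
theta->2.57 tool x -0.95 z 3.78 cm
theta->2.77 tool x -1.68 z 3.52 cm
pitch 44.4 F [-0.93  0.94  1.04] q [-0.13 -0.24 -0.67  0.37  0.2   2.94] t 7.73
```

View pics/s4.png

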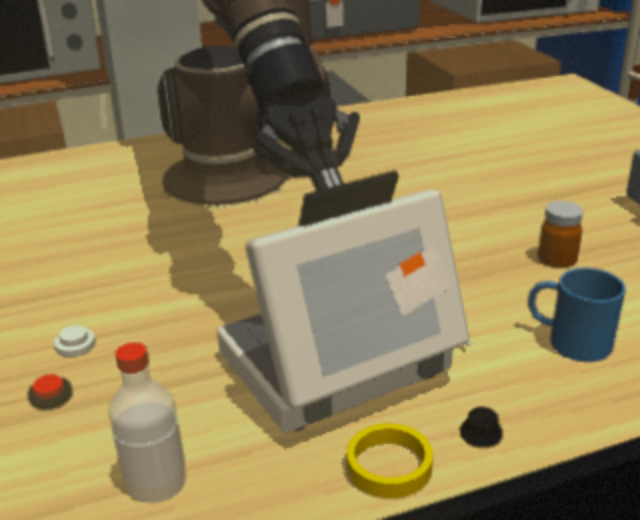

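The lid is at about 65° with the tips behind the lip, near (330,180) in this crop, and the press hasn't moved. I slow down for the tipping point.

```bash
python3 -m creep '[[0.5,0,0.3,0,0,0,0],[0.4,0,0.3,0,0,0,0],[0.4,0,0.3,0,0,0,0],[0.4,0,0.3,0,0,0,0],[0.4,0,0.3,0,0,0,0],[0.3,0,0.3,0,0,0,0],[0.3,0,0.3,0,0,0,0],[0.3,0,0.3,0,0,0,0]]'; 
python3 arc.py; python3 - <<'E'
from h import *
p,d=arm.capture("scene"); cv2.imwrite("pics/s5.png",cv2.resize(p[60:320,120:440,::-1],None,fx=2,fy=2))
E
```

```text
clock: 8.45
eef_pos: [0.6508, -0.0152, 0.2533]
tcp_rot: [-0.032, 0.919, 0.074, 0.386]
force: [-1.4, 1.0, 2.9]
gripper_width: 0.0001
front corner [ 78.5 243.7] theta 1.402 s 15.4
rear corner [ 63.1 228. ] theta 1.375 s -3.1
theta->1.60 tool x 2.57 z 2.84 cm
theta->1.80 tool x 1.96 z 3.30 cm
theta->2.00 tool x 1.26 z 3.62 cm
theta->2.20 tool x 0.52 z 3.80 cm
theta->2.40 tool x -0.24 z 3.83 cm
theta->2.60 tool x -1.00 z 3.70 cm
theta->2.80 tool x -1.72 z 3.43 cm
theta->3.00 tool x -2.36 z 3.02 cm
pitch 44.5 F [-1.43  1.04  2.9 ] q [-0.1  -0.16 -0.6   0.35  0.19  2.96] t 8.45
```

View pics/s5.png

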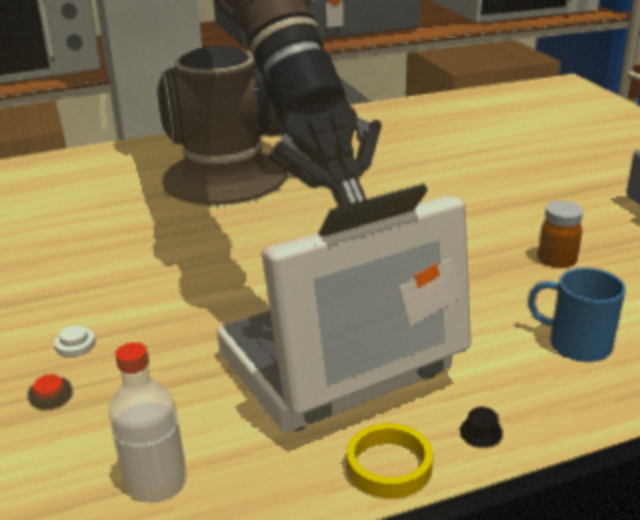

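```bash
python3 -m creep '[[0.3,0,0.3,0,0,0,0],[0.3,0,0.3,0,0,0,0],[0.3,0,0.3,0,0,0,0],[0.3,0,0.3,0,0,0,0],[0.3,0,0.3,0,0,0,0],[0.3,0,0.3,0,0,0,0],[0.3,0,0.3,0,0,0,0],[0.2,0,0.2,0,0,0,0]]'; 
python3 arc.py; python3 - <<'E'
from h import *
p,d=arm.capture("scene"); cv2.imwrite("pics/s6.png",cv2.resize(p[60:320,120:440,::-1],None,fx=2,fy=2))
E
```

```text
clock: 9.17
eef_pos: [0.6873, -0.0093, 0.2552]
tcp_rot: [-0.032, 0.919, 0.074, 0.387]
force: [0.1, 0.3, 1.9]
gripper_width: 0.0001
front corner [115.5 245.6] theta 1.58 s 19.5
rear corner [100.2 229.8] theta 1.583 s -2.9
theta->1.78 tool x 2.01 z 3.34 cm
theta->1.98 tool x 1.31 z 3.67 cm
theta->2.18 tool x 0.55 z 3.86 cm
theta->2.38 tool x -0.22 z 3.89 cm
theta->2.58 tool x -0.99 z 3.77 cm
theta->2.78 tool x -1.72 z 3.50 cm
theta->2.98 tool x -2.38 z 3.09 cm
theta->3.18 tool x -2.95 z 2.55 cm
pitch 44.3 F [0.05 0.32 1.86] q [-0.08 -0.09 -0.54  0.34  0.17  2.97] t 9.17
```

View pics/s6.png

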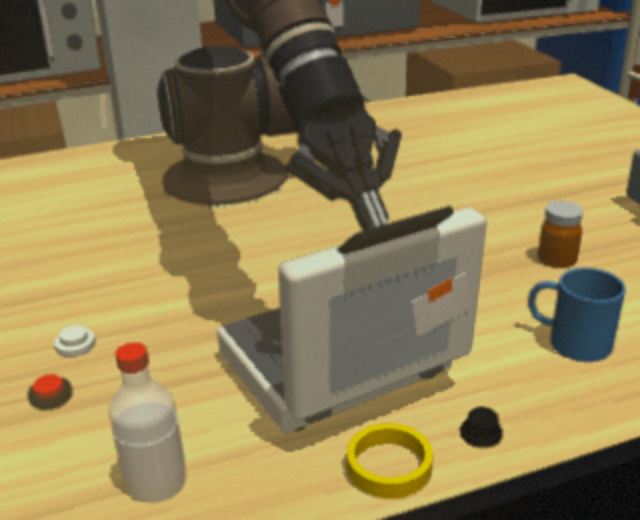

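The lid is now about vertical and still tracking the tips. I guide it gently onto the stop.

```bash
python3 -m creep '[[0.2,0,0.3,0,0,0,0],[0.2,0,0.4,0,0,0,0],[0.2,0,0.4,0,0,0,0],[0.2,0,0.4,0,0,0,0],[0.2,0,0.3,0,0,0,0],[0.2,0,0.3,0,0,0,0],[0.1,0,0.2,0,0,0,0],[0,0,0,0,0,0,0]]'; 
python3 arc.py; python3 - <<'E'
from h import *
p,d=arm.capture("scene"); cv2.imwrite("pics/s7.png",cv2.resize(p[60:320,120:440,::-1],None,fx=2,fy=2))
E
```

```text
clock: 9.88
eef_pos: [0.7176, -0.0044, 0.2511]
tcp_rot: [-0.032, 0.917, 0.075, 0.39]
force: [1.2, 0.2, 3.0]
gripper_width: -0.0005
front corner [146.2 241.7] theta 1.727 s 22.8
rear corner [131.  225.8] theta 1.755 s -2.3
theta->1.93 tool x 1.46 z 3.67 cm
theta->2.13 tool x 0.70 z 3.89 cm
theta->2.33 tool x -0.08 z 3.95 cm
theta->2.53 tool x -0.87 z 3.85 cm
theta->2.73 tool x -1.61 z 3.61 cm
theta->2.93 tool x -2.30 z 3.21 cm
theta->3.13 tool x -2.89 z 2.69 cm
theta->3.33 tool x -3.37 z 2.06 cm
pitch 44.0 F [1.24 0.18 2.96] q [-0.07 -0.03 -0.5   0.32  0.17  2.98] t 9.88
```

View pics/s7.png

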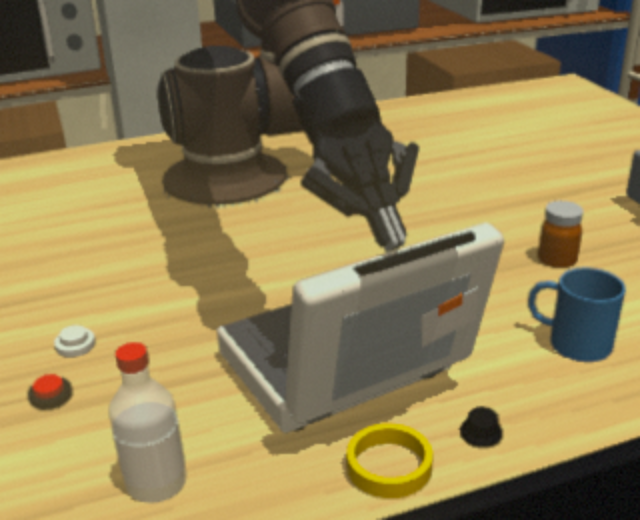

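The lid leans well past vertical, at or near its stop. I withdraw straight back along the fingers.

```bash
python3 -m creep '[[-0.3,0,-0.6,0,0,0,0],[-0.3,0,-1.2,0,0,0,0],[0,0,-2,0,0,0,0],[0,0,-2,0,0,0,0],[0,0,-2,0,0,0,0],[0,0,-2,0,0,0,0],[0,0,-2,0,0,0,0],[0,0,-1,0,0,0,0]]'; 
python3 st.py; python3 - <<'E'
from h import *
s=arm.read_state()
p,d=arm.capture("scene"); cv2.imwrite("pics/s8.png",cv2.resize(p[60:320,120:440,::-1],None,fx=2,fy=2)); np.savez("pics/s8.npz",p=p,d=d)
p,d=arm.capture("top"); cv2.imwrite("pics/t8.png",p[:,:,::-1]); np.savez("pics/t8.npz",p=p,d=d)
S=cloud(cam("scene"),np.load("pics/s8.npz")["d"]); hs=cv2.cvtColor(np.load("pics/s8.npz")["p"],cv2.COLOR_RGB2HSV)
# lid outer face plane fit in crop px -> angle
yaw=np.deg2rad(9.2);X=np.array([np.cos(yaw),np.sin(yaw),0])
q=S[60+300//2:60+370//2,120+340//2:120+440//2].reshape(-1,3); q=q[np.isfinite(q).all(1)&(q[:,2]>.1)]
m=q.mean(0); n=np.linalg.svd(q-m,full_matrices=False)[2][2]; n*=np.sign(n@X); print("lid normal",n.round(3),"theta",np.arctan2(n@X,n[2]).round(3))
E
```

```text
clock: 10.6
eef_pos: [0.6075, -0.0211, 0.3267]
tcp_rot: [-0.032, 0.923, 0.073, 0.378]
force: [1.3, -0.2, -0.0]
gripper_width: 0.0002
t 10.6 q [-0.124 -0.258 -0.498  0.574  0.201  2.94 ] tcp [ 0.6075 -0.0211  0.3267] w 0.0
F [ 1.26 -0.24 -0.02]
axes x,y,z: [[0.704, 0.11, 0.701], [0.159, -0.987, -0.005], [0.692, 0.115, -0.713]]
press frame TCP mm [  9.2  -2.1 326.7] tip [ 26.8  -2.  308.9]
lid normal [ 0.943  0.142 -0.302] theta 1.878
```

View pics/s8.png

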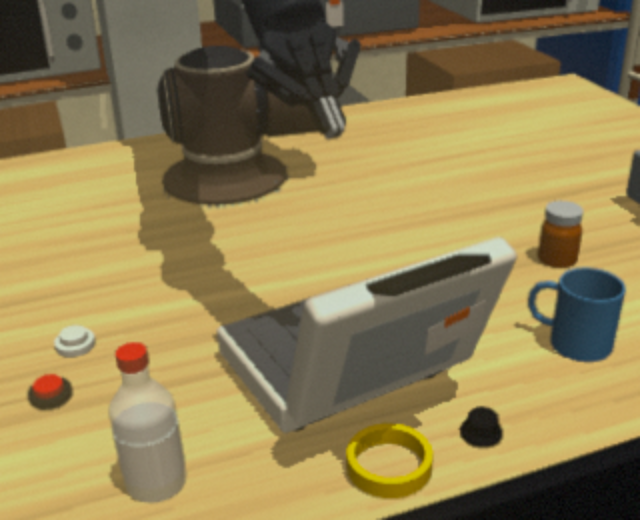

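View pics/t8.png

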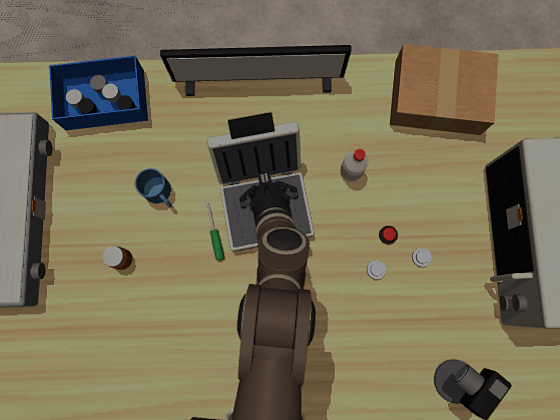

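The lid rests open on its stop: the plane fit gives 1.88 rad, and the top view shows the open inside at (255,150). The press and the other objects are where they were. Next, the red button.

```bash
python3 -m creep '[[0,3,-1,0,-5.6,0,0],[0,3.6,-1,0,-5.6,0,0],[0,3.8,0,0,-5.6,0,0],[0,3.8,0,0,-5.6,0,0],[0,3.8,0,0,-5.6,0,0],[0,3.8,0,0,-5.6,0,0],[0,3.8,0,0,-5.6,0,0],[0,3.8,0,0,-5.6,0,0]]'; cat > b.py <<'E'
from h import *
s=arm.read_state(); A=axes(s); z=A[:,2]
G=np.array([.531,-.353,.022]); tip=s["eef_pos"]+.025*z
hx=A[:,0]*[1,1,0];hx/=np.linalg.norm(hx); zt=np.array([0,0,-1.]); T=np.c_[hx,np.cross(zt,hx),zt]
print("tip-goal mm",((tip-G)*1e3).round(1),"shift tool cm",(A.T@(G-tip)*100).round(2),"turn",Ro.from_matrix(A.T@T).as_rotvec(degrees=True).round(1),"tip-corrected shift",(T.T@(G-.025*zt-s["eef_pos"])*100).round(2)); print(s["force"].round(2),s["qpos"].round(2),round(float(s["clock"]),2))
E
python3 b.py
```

```text
clock: 11.37
eef_pos: [0.63, -0.3054, 0.3194]
tcp_rot: [-0.007, 0.996, 0.085, -0.012]
force: [1.0, -1.1, 1.3]
gripper_width: -0.0001
tip-goal mm [ 98.4  47.9 272.4] shift tool cm [-9.9   3.49 27.41] turn [-0.9  1.3 -0. ] tip-corrected shift [-10.56   3.02  27.24]
[ 0.97 -1.14  1.33] [-0.45  0.54  0.68  1.73 -0.    2.52] 11.37
```

```bash
python3 -m creep '[[-2,0.6,0.5,-0.2,0.2,0,0],[-2,0.6,1,-0.2,0.2,0,0],[-2,0.6,2,-0.2,0.2,0,0],[-2,0.6,3,-0.1,0.2,0,0],[-1.5,0.4,3,-0.1,0.2,0,0],[-1,0.2,3,-0.1,0.2,0,0],[0,0,3,0,0.1,0,0],[0,0,2,0,0,0,0]]'; python3 b.py;  python3 - <<'E'
from h import *
s=arm.read_state();c=cam("wrist",s)
p,d=arm.capture("wrist"); cv2.imwrite("pics/w9.png",p[:,:,::-1])
hsv=cv2.cvtColor(p,cv2.COLOR_RGB2HSV); m=(((hsv[...,0]<8)|(hsv[...,0]>172))&(hsv[...,1]>150)&(hsv[...,2]>80)).astype(np.uint8)
n,l,st,ce=cv2.connectedComponentsWithStats(m)
for i in range(1,n):
    if st[i,4]>60: print(st[i],ce[i].round(1),onplane(c,[ce[i]],.022).round(4),"depth pt",np.nanmedian(cloud(c,d)[l==i],0).round(4))
E
```

```text
clock: 12.03
eef_pos: [0.5404, -0.3681, 0.0976]
tcp_rot: [-0.01, 0.996, 0.083, -0.018]
force: [-0.4, 1.0, -1.2]
gripper_width: 0.0
tip-goal mm [  8.4 -14.6  50.6] shift tool cm [-0.41 -1.47  5.12] turn [-1.3  2.  -0. ] tip-corrected shift [-0.67 -1.64  5.06]
[-0.36  1.04 -1.19] [-0.59  0.44  0.02  1.2  -0.01  2.38] 12.03
[ 231  220   47   44 1580] [253.8 241.8] [[ 0.5322 -0.3519  0.022 ]] depth pt [ 0.5324 -0.3519  0.0222]
```

View pics/w9.png

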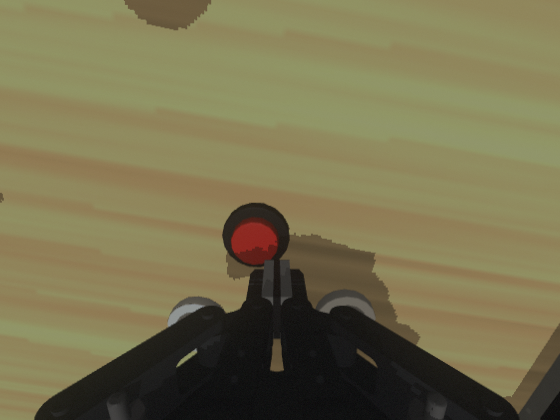

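The button is directly ahead of the tips at (254,242). The wrist ray gives (0.532, -0.352, 0.022), which agrees with the earlier estimate. I centre over it and descend.

```bash
sed -i 's/\.531,-\.353,\.022/.532,-.352,.022/' b.py; python3 -m creep '[[-0.1,-0.5,0.3,-0.4,0.5,0,0],[-0.1,-0.5,0.5,-0.4,0.5,0,0],[-0.1,-0.4,0.8,-0.4,0.5,0,0],[-0.1,-0.2,0.8,0,0.4,0,0],[0,0,0.8,0,0,0,0],[0,0,0.4,0,0,0,0],[0,0,0.2,0,0,0,0],[0,0,0,0,0,0,0]]'; python3 b.py
```

```text
clock: 12.75
eef_pos: [0.5291, -0.349, 0.0454]
tcp_rot: [-0.007, 0.996, 0.083, -0.009]
force: [-1.7, 0.3, 1.3]
gripper_width: -0.0001
tip-goal mm [-3.4  3.4 -1.6] shift tool cm [ 0.28  0.39 -0.17] turn [-0.9  1.  -0. ] tip-corrected shift [ 0.24  0.35 -0.16]
[-1.69  0.32  1.28] [-0.58  0.42 -0.12  1.05 -0.    2.39] 12.75
```

```bash
python3 -m creep '[[0,0,0.1,0,0,0,0],[0,0,0.1,0,0,0,0],[0,0,0.1,0,0,0,0],[0,0,0.1,0,0,0,0],[0,0,0.1,0,0,0,0],[0,0,0,0,0,0,0],[0,0,0,0,0,0,0],[0,0,0,0,0,0,0]]'; python3 b.py
```

```text
clock: 13.42
eef_pos: [0.5295, -0.3492, 0.0426]
tcp_rot: [-0.007, 0.996, 0.083, -0.009]
force: [-1.6, 1.7, 3.1]
gripper_width: -0.0002
tip-goal mm [-3.   3.1 -4.4] shift tool cm [ 0.24  0.35 -0.45] turn [-0.8  0.9 -0. ] tip-corrected shift [ 0.2   0.32 -0.44]
[-1.58  1.69  3.06] [-0.58  0.42 -0.13  1.04 -0.    2.39] 13.42
```

```bash
python3 -m creep '[[0,0,0.1,0,0,0,0],[0,0,0.1,0,0,0,0],[0,0,0.1,0,0,0,0],[0,0,0.1,0,0,0,0],[0,0,0.1,0,0,0,0],[0,0,0.1,0,0,0,0],[0,0,0.1,0,0,0,0],[0,0,0.1,0,0,0,0]]'; python3 b.py
```

```text
clock: 14.08
eef_pos: [0.5295, -0.3493, 0.041]
tcp_rot: [-0.005, 0.996, 0.083, -0.007]
force: [-4.1, 2.6, 9.7]
gripper_width: 0.0001
tip-goal mm [-2.9  3.  -6. ] shift tool cm [ 0.23  0.33 -0.61] turn [-0.7  0.8 -0. ] tip-corrected shift [ 0.2   0.31 -0.6 ]
[-4.15  2.59  9.68] [-0.58  0.42 -0.13  1.04 -0.    2.39] 14.08
```

```bash
python3 -m creep '[[0,0,0.2,0,0,0,0],[0,0,0.2,0,0,0,0],[0,0,0.2,0,0,0,0],[0,0,0.2,0,0,0,0],[0,0,0.2,0,0,0,0],[0,0,0.2,0,0,0,0],[0,0,0.2,0,0,0,0],[0,0,0.2,0,0,0,0]]'; python3 b.py; python3 -m creep '[[0,0,-0.2,0,0,0,0],[0,0,-0.4,0,0,0,0],[0,0,-0.8,0,0,0,0],[0,0,-1.5,0,0,0,0],[0,0,-2.5,0,0,0,0],[0,0,-2.5,0,0,0,0],[0,0,-2.5,0,0,0,0],[0,0,-2,0,0,0,0]]'; python3 b.py
python3 - <<'E'
from h import *
s=arm.read_state();c=cam("wrist",s)
p,d=arm.capture("wrist"); cv2.imwrite("pics/w10.png",p[:,:,::-1])
hsv=cv2.cvtColor(p,cv2.COLOR_RGB2HSV); m=(((hsv[...,0]<8)|(hsv[...,0]>172))&(hsv[...,1]>150)&(hsv[...,2]>80)).astype(np.uint8)
n,l,st,ce=cv2.connectedComponentsWithStats(m)
for i in range(1,n):
    if st[i,4]>60: print(st[i],ce[i].round(1),"depth pt",np.nanmedian(cloud(c,d)[l==i],0).round(4))
p,d=arm.capture("scene"); cv2.imwrite("pics/s10.png",p[:,:,::-1])
S=cloud(cam("scene"),d); yaw=np.deg2rad(9.2);X=np.array([np.cos(yaw),np.sin(yaw),0])
q=S[210:245,290:340].reshape(-1,3); q=q[np.isfinite(q).all(1)&(q[:,2]>.1)]
m=q.mean(0); n=np.linalg.svd(q-m,full_matrices=False)[2][2]; n*=np.sign(n@X); print("theta",np.arctan2(n@X,n[2]).round(3))
p,d=arm.capture("top"); cv2.imwrite("pics/t10.png",p[:,:,::-1])
E
```

```text
clock: 14.75
eef_pos: [0.5293, -0.3491, 0.0408]
tcp_rot: [-0.002, 0.997, 0.083, -0.003]
force: [-6.7, 3.9, 16.0]
gripper_width: 0.0002
tip-goal mm [-2.9  3.  -6.2] shift tool cm [ 0.23  0.34 -0.62] turn [-0.3  0.3 -0. ] tip-corrected shift [ 0.22  0.33 -0.62]
[-6.74  3.86 16.03] [-0.58  0.41 -0.15  1.02 -0.    2.39] 14.75
clock: 15.42
eef_pos: [0.529, -0.349, 0.1648]
tcp_rot: [-0.004, 0.997, 0.083, -0.006]
force: [1.6, -0.4, 0.9]
gripper_width: -0.0004
tip-goal mm [ -3.3   3.2 117.8] shift tool cm [ 0.41  0.49 11.77] turn [-0.6  0.6 -0. ] tip-corrected shift [ 0.25  0.35 11.78]
[ 1.63 -0.43  0.87] [-0.58  0.36  0.05  1.28 -0.    2.39] 15.42
[ 263  189   37   36 1035] [280.5 206.6] depth pt [ 0.5316 -0.352   0.0222]
theta 1.877
```

View pics/t10.png

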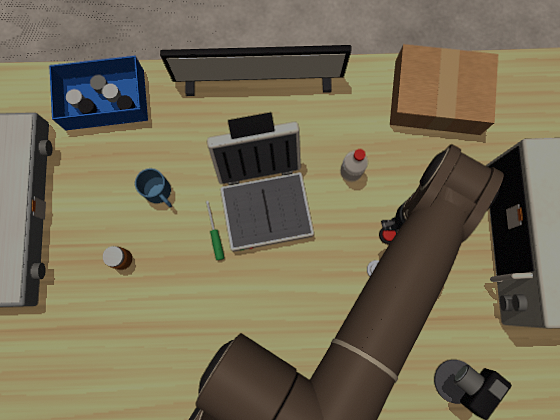

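View pics/s10.png

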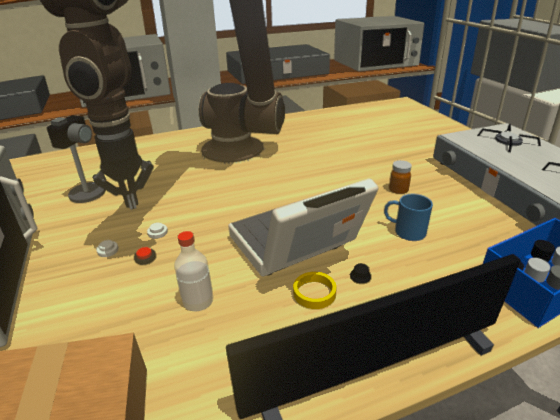

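The button bottomed out at 6.2 mm with 16 N, then sprang back to 22 mm. The lid is still at 1.88 rad, and nothing else has moved. I let the arm come to rest, then hand in.

```bash
python3 -m creep '[[0,0,0,0,0,0,0],[0,0,0,0,0,0,0],[0,0,0,0,0,0,0],[0,0,0,0,0,0,0],[0,0,0,0,0,0,0],[0,0,0,0,0,0,0],[0,0,0,0,0,0,0],[0,0,0,0,0,0,0]]' && python3 -c "
from cell import arm
print(arm.finish_job())"
```

```text
clock: 16.23
eef_pos: [0.5279, -0.3483, 0.1581]
tcp_rot: [-0.007, 0.996, 0.083, -0.009]
force: [0.4, -0.4, -0.4]
gripper_width: -0.0001
the job is handed in; nothing more can be done
None
```

The lid is open and the red shutter button has been pressed and released. I handed the job in at about 16 s of the 51 s allowed; it reports no verdict.

- **Lid:** I pushed it up with the closed fingertips under the lip, gripping nothing. I followed its arc at roughly 0.3–0.5 rad/s past the tipping point, with at most about 4 N measured at the ends of the moves. After I backed off, it rested open at about 1.88 rad (plane fit, stop at 1.9), and it read the same after the button press.
- **Button:** It went down about 6.2 mm onto its stop with 16 N, then came back up to 22 mm once I lifted off. I touched it about 4 mm off centre, because the last move down ended slightly early in contact with it. It is 36 mm across, so this made no difference to the press.
- **Everything else:** The final pictures show the press, jar, screwdriver, tape, mug, cleaner bottle, stove knob and the white look-alikes where they were. I judged this by eye and did not measure it. At hand-in the robot touched nothing and the force reading was about zero.

No check failed or disagreed beyond a few millimetres of camera scatter.

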